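# Stop the coasting pulley under the slot and pin it

## Robot

A 6-joint arm with a two-finger parallel gripper is mounted at the origin on the work surface. World frame = base frame: x ahead of the robot, y to its left, z up, the work surface at z = 0. Lengths are in m, angles in rad, forces in N, time in s.
With the tool pointing down it reaches from about 0.3 to 0.825 m from the base axis. Payload 5.4 kg.
Tool frame: the origin (TCP) lies at the very end of the fingers, on their centre line; the grasp point (between the pads) lies 19 mm behind it; z points along the fingers, x is the direction in which the jaws open and shut, and the axes are right-handed (so a half turn about z gives the same grasp; the last joint's range is limited). The gripper opens to 92 mm and grips with 3 to 60 N. Pads are 20 mm wide; open, the fingers measure 128 mm over their backs; the gripper's body (75 mm by 189 mm) begins 69 mm behind the grasp point.
Start: joints at [-0.21, 0.158, 1.597, -0, 1.386, -0.21], TCP at [0.575, -0, 0.215] pointing down, gripper open.
Joint ranges: [-2.91, 2.91], [-0.94, 2.29], [0.18, 2.7], [-1.29, 4.43], [0.17, 2.64], [-3, 3]. Speed limits (rad/s): [2.57, 2.57, 3.14, 3.14, 3.14, 3.14].

## Interface

Orientations are given as [roll, pitch, yaw] about the fixed x, y, z axes, in that order (R = Rz(yaw) Ry(pitch) Rx(roll)).
In Python, from plant import ctrl, viewer, models gives the robot as it stands.
- The arm moves only by the tool carry_out, never from a script. Its argument "targets" is a list of rows, each an object of numbers: "rx", "ry", "rz": the turn, a rotation vector about the tool's x, y, z in rad; "x", "y", "z": the shift along the tool's x, y, z in cm; "grip": the opening in per cent of the stroke, from 0 (shut) to 100 (fully open). A call has 1 to 10 rows; each row shifts and turns the commanded pose from where the row before left it, along the tool's axes as they then stand; what a row does not reach is not made up. A row lasts 1/12 s, in which the tool goes at most 41.7 mm and 7.16 degrees, less where a joint would pass 70% of its speed; a pose out of reach is approached as far as the arm can. A call is refused whole if a number of a shift passes 4.17 or a number of a turn 0.125, either way. A call with a gripper value outside its range is refused whole. The fingers move at their own pace and stop on an object; the grip force is fixed at half the most. Time passes only in rows, so rows that do not move let the fingers close. It gives the time, the measured TCP pose, the force and the opening at its end, in the units of the state.
- ctrl.sense(): the state, without advancing time (a new reading comes with each control period).
- viewer.grab_frame(name): name is "scene" or "side" or "wrist"; returns the picture (420x560x3 uint8, red, green, blue); there is no depth.
- viewer.calibration(name): a dict with "fov_y" (degrees; the focal length in pixels is half the picture's height over the tangent of half this angle, whatever the lens; pixels are square), "cx", "cy" (the principal point, pixels), "R" (3x3) and "t" (3): a world point X has camera coordinates R X + t; the wrist camera has in their place "hand_eye" (4x4, takes a point from camera to tool coordinates, whose origin is the TCP and whose axes are the tool frame's). Camera axes: x right, y down, z forward; pixel columns grow to the right and rows downward; lengths in m; the calibration is good to about 2 mm. The wrist camera is an equidistant fisheye: a pixel r from the principal point sees the ray r / f radians off the axis. A picture is of the moment at which its call begins: read the wrist's pose just before it. calibration takes no time and is no camera call.
- ctrl.job_done(): hands the job in, once; it reports no verdict.
Trained networks look in the newest picture that a camera, given by its name, has taken for a name from the list of things; names that differ only in an ending like _2 or _b are one class to them, and where a whole thing is asked for, a point or a joint stands for the part that bears it (a point fixed in the world has none). Each returns a list of dicts, best first, with "confidence" (0 to 1); they miss things now and then, are a little off and sometimes report something else, mostly with a low value. They report only what shows in the picture. A call takes as long as a camera call.
- models.recognise(thing, camera): "extent" ([left, top, right, bottom] in pixels, round what is visible of it).
- models.silhouettes(thing, camera): "pixels" (420x560 bool, what is visible of it) and "extent" ([left, top, right, bottom] in pixels, round what is visible of it).
- models.pinpoint(thing, camera): "at" ([column, row] in pixels: a listed point, or the origin of a listed thing).
The state is a dict: "clock": time; "joint_pos": joint angles; "qvel": joint speeds; "effort": joint torques, N m; "tool_pos": TCP position; "orientation": TCP orientation; "force": force on the tool from outside, world axes, zero at the start; "wrist_torque": the same for the moment, N m; "finger_gap": finger opening in m.
Only numpy, scipy, OpenCV 4.12 (cv2) and the standard library are available. Lean on these libraries where they do the work, as an engineer would, in place of code of your own. Each camera call takes 0.05 s, during which the arm holds its last target. There are 200 camera calls.

## Task

The test pulley on the blue service jig is coasting. Brake it gently by touching its face so that it comes to rest, let go, with its hole under the slot of the steel bridge; only then put the red-headed locking pin through the slot into the hole, fully home so that its collar sits on the bridge, and let go of it. Do not press hard on the pulley, and leave the blue-headed pin, the multimeter, the screwdriver and the bearing ring where they are.

Things in the scene. Friction and masses are not known exactly. Their poses are not given: they have to be found in the camera images.
- jig: Fixed service jig: blue round base 260 mm across, 14 mm high, shimmed up 0 to 12 mm off the table; on its +x side a post (34 x 36 mm, 80 mm high) carries a steel bridge, 36 mm wide, over the wheel's rim. Origin: underside centre, on the wheel's vertical axis. The bridge spans 55 to 146 mm from the axis along +x, 70 to 80 mm above the origin; elsewhere the wheel is open from above.
- slot (a point): Centre of the slot's mouth on top of the bridge, 80 mm from the wheel's axis, 80 mm above the jig's origin. The slot goes straight down through the 10 mm bridge, 17 mm long along the jig's x (radial) and 13 mm wide along the jig's y. Axes as the jig's.
- wheel: The test pulley: a steel hub carrying a flat, level aluminium disc, 200 mm across and 20 mm thick, 0.8 kg in all. A red block 54 mm wide in the rim holds the hole; a red line on the disc points to it along the wheel's +x. The hub's top, 18 mm in radius, stands 70 mm above the jig's origin. Origin: on the axis, 40 mm above the jig's origin, z up. Over 15 N on the wheel is pressing hard.
- wheel_axis (a point): Foot of the wheel's hub, on the axis, 22 mm above the jig's origin. How the wheel behaves: a starter spring pushes it for 2 s or so, then it coasts freely anticlockwise from above, at 2 to 7 rad/s, for ten seconds or more. Stopped, it turns either way with little friction. The disc gives about 0.17 mm per newton of push. A 2 to 6 N touch soon stops it; pressed so, a fingertip drags it round.
- wheel_hole (a point): On the axis of the hole, 80 mm from the wheel's axis, 60 mm above the jig's origin: the highest that the disc's top face may sit. The face itself sits 0 to 12 mm lower, different each time and not measured: feel for it. The hole is round, 14 mm across, straight down through the disc, slightly chamfered. x points outwards, z up; it turns with the wheel.
- holder: Grey holder block, fixed, 50 x 120 x 55 mm high, its long side along its y, with two upright sockets 33 mm either side of its middle along y, in which the two pins stand in either order. Origin: centre of the underside.
- red_pin: Loose locking pin, upright in the holder, about 80 g: steel shank 10 mm across, 46 mm long, tapered to 4 mm across over the last 6 mm; then a steel collar 24 mm across, 6 mm thick; then a red round head 18 mm across, 34 mm high, to grip. Origin: tip of the shank, z up along the pin. In the holder its collar rests on the block's top, 55 mm above the table.
- red_pin_collar (a point): Centre of the underside of the red pin's collar, 46 mm above its tip on its axis. When the pin is home the collar rests on the bridge and the tip is 14 to 26 mm inside the disc.
- red_pin_tip (a point): Tip of the red pin's shank.
- blue_pin: A pin like the red one but with a blue head and a shank only 22 mm long, too short for this job; it stands in the other socket. To be left alone. Origin: tip of the shank.
- meter: Orange multimeter lying on the table, 185 x 88 x 36 mm. Origin: underside centre. To be left alone.
- screwdriver: Yellow-handled screwdriver lying on the table, 200 mm long along its x. To be left alone.
- bearing: Steel bearing ring, 52 mm across, 15 mm high, lying on the table. Origin: underside centre. To be left alone.

How it is judged:
By the outcome, as a careful person would: the job done as asked, in the order asked, and still so for the second after the job is handed in, with the robot touching nothing.
It also fails if it takes over 72 s, if anything falls off the work surface, if the arm or the gripper's body presses on something with over 40 N, if the wrist force passes 120 N, or if a joint passes its speed limit or range.

## Working session

There is one attempt and no reset: what is moved stays moved. The work goes in short steps, Python scripts to look and compute and a tool call to move; the robot and the scene stay as the last step left them, time stands still between calls to the robot, and variables do not carry over. Pictures are saved under pics/ and viewed, about 8 in all and at most 12, crops included, and the job is handed in when it is done.

Besides the shell and the picture viewer there is one more tool, called after ">>>" as name([rows], argument=value, ...), one row to a line, values as JSON. carry_out: Moves the arm, as the interface text tells. Its arguments: {"type":"object","properties":{"targets":{"type":"array","items":{"type":"object","properties":{"rx":{"type":"number"},"ry":{"type":"number"},"rz":{"type":"number"},"x":{"type":"number"},"y":{"type":"number"},"z":{"type":"number"},"grip":{"type":"number"}}}}},"required":["targets"]}

```bash
mkdir -p pics; ls; python3 - <<'E'
from plant import ctrl, viewer, models
import cv2,json,numpy as np
print(ctrl.sense())
ims=[]
for n in ["scene","side"]:
    im=viewer.grab_frame(n); cv2.imwrite(f"pics/{n}0.png",im[:,:,::-1]); ims.append(im)
    c=viewer.calibration(n); print(n,{k:np.round(v,4).tolist() for k,v in c.items()})
    for t in ["jig","holder","red_pin","blue_pin","meter","screwdriver","bearing","slot","wheel_axis","wheel_hole","red_pin_collar"]:
        r=models.pinpoint(t,n); print(t,[(np.round(a["at"],1).tolist(),round(a["confidence"],2)) for a in r[:2]])
print({k:np.round(v,4).tolist() for k,v in viewer.calibration("wrist").items()})
print(ctrl.sense()["clock"])
cv2.imwrite("pics/both.png",cv2.resize(np.hstack(ims),(800,300))[:,:,::-1])
E
```

```text
pics
{'clock': 0.0, 'joint_pos': array([-2.10101297e-01,  1.59033394e-01,  1.59823054e+00, -2.32737023e-05,
        1.38617354e+00, -2.10071139e-01]), 'qvel': array([-0.0020566 ,  0.00030772,  0.00076278, -0.00133142,  0.00022647,
       -0.00103886]), 'effort': array([ 4.79022274e-04, -3.85570908e+01, -3.22103977e+01,  7.00944406e-02,
        3.78346047e-02, -1.56143192e-04]), 'tool_pos': array([5.74378865e-01, 1.03032126e-04, 2.13628556e-01]), 'orientation': array([-3.14123032e+00,  1.80902740e-03, -2.55357795e-05]), 'force': array([-0.05369373, -0.39349833, -0.94462178]), 'wrist_torque': array([-0.03686169, -0.03181303, -0.04741131]), 'finger_gap': 0.09184466982845507}
scene {'fov_y': 52.1353, 'cx': 282.2789, 'cy': 219.0852, 'R': [[-0.7441, 0.6679, 0.0122], [0.5499, 0.6228, -0.5566], [-0.3793, -0.4075, -0.8307]], 't': [0.4189, -0.2783, 1.5317]}
jig [([300.0, 238.7], 0.82), ([255.3, 157.5], 0.57)]
holder [([245.5, 161.5], 0.7)]
red_pin [([237.1, 155.1], 0.48)]
blue_pin [([254.3, 158.2], 0.37)]
meter [([247.4, 160.4], 0.56), ([302.4, 241.8], 0.45)]
screwdriver [([182.8, 198.1], 0.59
[... 268 characters left out ...]
048, -0.4254, 0.0183], [-0.2364, -0.5375, -0.8095], [0.3542, 0.7281, -0.5869]], 't': [-0.5152, 0.2064, 0.8074]}
jig [([264.0, 228.4], 0.7)]
holder [([300.5, 350.7], 0.61)]
red_pin [([314.8, 359.1], 0.69)]
blue_pin [([289.4, 331.2], 0.57), ([267.8, 225.8], 0.54)]
meter [([199.3, 183.4], 0.74)]
screwdriver [([412.4, 314.0], 0.56)]
bearing [([337.4, 292.7], 0.89)]
slot [([279.5, 187.7], 0.59)]
wheel_axis [([263.7, 223.3], 0.92)]
wheel_hole [([286.5, 197.3], 0.91)]
red_pin_collar [([317.1, 346.8], 0.79)]
{'fov_y': 65.7065, 'cx': 280.1603, 'cy': 211.2239, 'hand_eye': [[1.0, -0.0006, 0.0001, 0.0011], [0.0005, 0.9657, 0.2598, -0.0734], [-0.0003, -0.2598, 0.9657, -0.1696], [0.0, 0.0, 0.0, 1.0]]}
1.2
```

View pics/both.png

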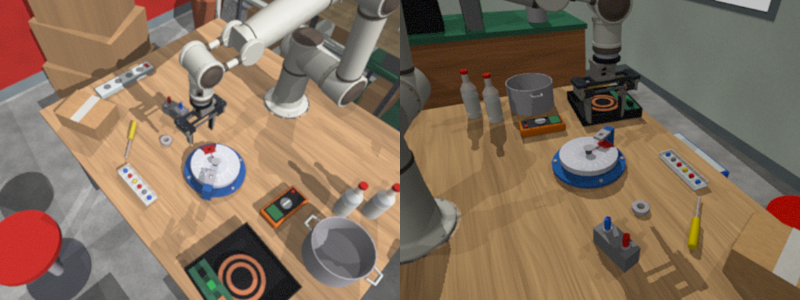

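```bash
cat > h.py <<'E'
import numpy as np, cv2
from plant import ctrl, viewer, models
from scipy.optimize import least_squares
from scipy.spatial.transform import Rotation as Ro
C={n:viewer.calibration(n) for n in ["scene","side","wrist"]}
def cam(n,s=None):
    c=C[n]
    if n!="wrist": return np.array(c["R"]),np.array(c["t"])
    T=np.eye(4);T[:3,:3]=Ro.from_euler("xyz",s["orientation"]).as_matrix();T[:3,3]=s["tool_pos"]
    M=np.linalg.inv(T@np.array(c["hand_eye"]));return M[:3,:3],M[:3,3]
def f(n): return 210/np.tan(np.radians(C[n]["fov_y"])/2)
def proj(n,X,s=None):
    R,t=cam(n,s);p=np.atleast_2d(X)@R.T+t
    if n=="wrist":
        r=np.hypot(p[:,0],p[:,1]);k=np.arctan2(r,p[:,2])/np.maximum(r,1e-12)*f(n);uv=p[:,:2]*k[:,None]
    else: uv=p[:,:2]/p[:,2:]*f(n)
    return uv+[C[n]["cx"],C[n]["cy"]]
def atz(n,uv,z,s=None):
    "point on the ray of a pixel at height z"
    R,t=cam(n,s);d=(np.array(uv)-[C[n]["cx"],C[n]["cy"]])/f(n)
    if n=="wrist":
        r=np.hypot(*d);d=np.r_[d*np.sinc(r/np.pi),np.cos(r)]
    else: d=np.r_[d,1]
    o=-R.T@t;d=R.T@d;return o+d*(z-o[2])/d[2]
def tri(obs):
    "obs: list of (cam,uv,state)"
    r=least_squares(lambda X:np.concatenate([proj(n,X,s)[0]-uv for n,uv,s in obs]),[.55,.1,.05]);return r.x,np.abs(r.fun).max()
E
python3 - <<'E'
from h import *
P=dict(jig=[(300,238.7),(264,228.4)],slot=[(293.7,247),(279.5,187.7)],wheel_axis=[(300,234.4),(263.7,223.3)],
holder=[(245.5,161.5),(300.5,350.7)],red_collar=[(236.8,144),(317.1,346.8)],blue=[(254.3,158.2),(289.4,331.2)],red=[(237.1,155.1),(314.8,359.1)],bearing=[(232.2,200.5),(337.4,292.7)],screw=[(182.8,198.1),(412.4,314)])
for k,(a,b) in P.items():
    X,e=tri([("scene",a,None),("side",b,None)]);print(k,X.round(4),round(e,2))
E
```

```text
jig [0.5479 0.0629 0.0054] 0.05
slot [0.6127 0.1054 0.0861] 1.05
wheel_axis [0.5461 0.0598 0.0244] 0.0
holder [ 0.4705 -0.2916 -0.0054] 0.14
red_collar [ 0.4775 -0.3317  0.0529] 1.35
blue [ 0.4587 -0.2635  0.0252] 1.19
red [ 0.4811 -0.3251  0.0067] 0.24
bearing [ 0.6095 -0.1933 -0.0067] 0.72
screw [ 0.7214 -0.3066 -0.0082] 0.22
```

```bash
python3 - <<'E'
from h import *
s=ctrl.sense(); im=viewer.grab_frame("wrist"); cv2.imwrite("pics/w1.png",im[:,:,::-1])
for t in ["jig","slot","wheel_axis","wheel_hole"]:
    r=models.pinpoint(t,"wrist"); print(t,[(np.round(a["at"],1).tolist(),round(a["confidence"],2)) for a in r[:2]])
    if r:
        print(atz("wrist",r[0]["at"],{"jig":.006,"slot":.086,"wheel_axis":.028,"wheel_hole":.06}[t],s).round(4))
print(s["clock"],s["tool_pos"],s["force"])
E
```

```text
jig [([255.1, 136.1], 0.84)]
[0.5472 0.0615 0.006 ]
slot [([323.6, 93.2], 0.89), ([367.9, 378.6], 0.46)]
[0.6155 0.1039 0.086 ]
wheel_axis [([251.6, 136.5], 0.69)]
[0.545  0.0618 0.028 ]
wheel_hole [([174.1, 128.1], 0.87), ([367.5, 378.4], 0.31)]
[0.4678 0.0741 0.06  ]
1.2 [ 5.74960324e-01 -1.61575314e-05  2.14584612e-01] [-0.60392675  0.0122858  -0.30098724]
```

View pics/w1.png

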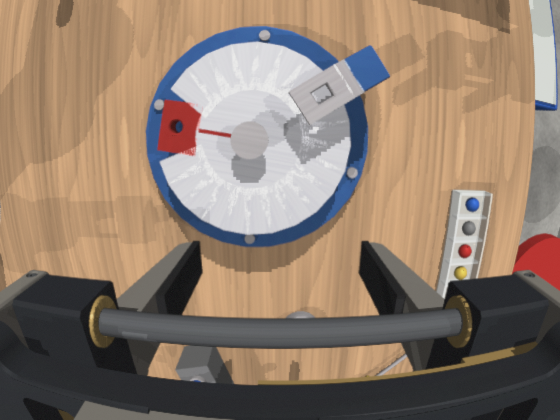

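>>> carry_out([
  {"x": -1.5,"y": 0.4,"z": 2.5,"grip": 0},
  {"x": -1.4,"y": 0.4,"z": 2.5,"grip": 0},
  {"z": 2.5,"grip": 0},
  {"z": 2.5,"grip": 0},
  {"z": 2.0,"grip": 0},
  {"z": 1.0,"grip": 0},
  {"z": 0.4,"grip": 0},
  {"grip": 0},
  {"grip": 0},
  {"grip": 0},
])

```text
invalid input at $.targets[0]: expected keys rx, ry, rz, x, y, z, grip
```

```bash
python3 - <<'E'
from h import *
s0=ctrl.sense();print({k:np.round(s0[k],4).tolist() for k in["clock","tool_pos","orientation","force","finger_gap"]})
for i in range(3):
    s=ctrl.sense(); im=viewer.grab_frame("wrist"); cv2.imwrite(f"pics/w2_{i}.png",im[:,:,::-1])
    for t in ["wheel_hole","slot","wheel_axis"][:1+2*(i==0)]:
        r=models.pinpoint(t,"wrist"); print(s["clock"],t,[(np.round(a["at"],1).tolist(),round(a["confidence"],2), atz("wrist",a["at"],{"slot":.085,"wheel_axis":.027,"wheel_hole":.058}[t],s).round(4)) for a in r[:1]])
E
```

```text
{'clock': 1.45, 'tool_pos': [0.575, 0.0, 0.2146], 'orientation': [-3.1416, 0.0001, 0.0], 'force': [0.1184, -0.7666, -0.6241], 'finger_gap': 0.0917}
1.45 wheel_hole [([202.6, 202.8], 0.83, array([ 0.4945, -0.0052,  0.058 ]))]
1.45 slot [([323.0, 91.2], 0.62, array([0.6151, 0.1059, 0.085 ]))]
1.45 wheel_axis [([253.4, 139.2], 0.78, array([0.5469, 0.0588, 0.027 ]))]
1.65 wheel_hole [([266.3, 217.9], 0.87, array([ 0.5616, -0.0216,  0.058 ]))]
1.75 wheel_hole [([293.2, 209.1], 0.76, array([ 0.5897, -0.0122,  0.058 ]))]
```

View pics/w2_0.png

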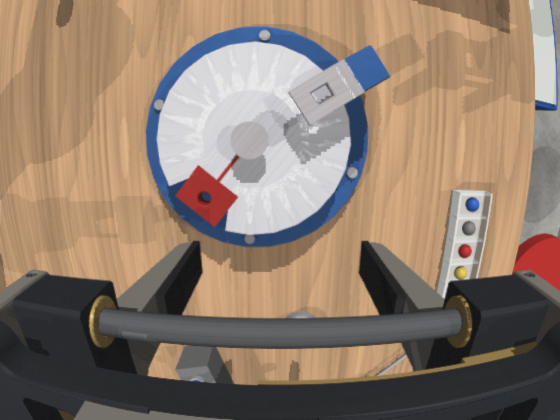

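>>> carry_out([
  {"x": -1.5,"y": -1.0,"z": 2.5,"rx": 0,"ry": 0,"rz": 0,"grip": 0},
  {"x": -1.4,"y": -1.05,"z": 2.5,"rx": 0,"ry": 0,"rz": 0,"grip": 0},
  {"x": 0,"y": 0,"z": 2.5,"rx": 0,"ry": 0,"rz": 0,"grip": 0},
  {"x": 0,"y": 0,"z": 2.5,"rx": 0,"ry": 0,"rz": 0,"grip": 0},
  {"x": 0,"y": 0,"z": 2.0,"rx": 0,"ry": 0,"rz": 0,"grip": 0},
  {"x": 0,"y": 0,"z": 1.0,"rx": 0,"ry": 0,"rz": 0,"grip": 0},
  {"x": 0,"y": 0,"z": 0.5,"rx": 0,"ry": 0,"rz": 0,"grip": 0},
  {"x": 0,"y": 0,"z": 0,"rx": 0,"ry": 0,"rz": 0,"grip": 0},
  {"x": 0,"y": 0,"z": 0,"rx": 0,"ry": 0,"rz": 0,"grip": 0},
  {"x": 0,"y": 0,"z": 0,"rx": 0,"ry": 0,"rz": 0,"grip": 0},
])

```text
clock: 2.68
tool_pos: [0.5473, 0.0202, 0.0812]
orientation: [3.141, -0.003, 0.0]
force: [0.5, -0.9, -0.9]
finger_gap: 0.0276
```

```bash
python3 - <<'E'
from h import *
s0=ctrl.sense();print({k:np.round(s0[k],4).tolist() for k in["clock","tool_pos","orientation","force","finger_gap"]})
for i in range(3):
    s=ctrl.sense(); im=viewer.grab_frame("wrist"); cv2.imwrite(f"pics/w3_{i}.png",im[:,:,::-1])
    for t in ["wheel_hole","slot","wheel_axis"][:1+2*(i==0)]:
        r=models.pinpoint(t,"wrist"); print(s["clock"],t,[(np.round(a["at"],1).tolist(),round(a["confidence"],2), atz("wrist",a["at"],{"slot":.085,"wheel_axis":.027,"wheel_hole":.058}[t],s).round(4)) for a in r[:1]])
E
```

```text
{'clock': 2.6833, 'tool_pos': [0.5473, 0.0202, 0.0812], 'orientation': [3.1411, -0.0028, 0.0], 'force': [0.4628, -0.9194, -0.8612], 'finger_gap': 0.0276}
2.6833 wheel_hole [([153.2, 134.9], 0.84, array([0.4701, 0.0906, 0.058 ]))]
2.6833 slot [([410.1, 113.0], 0.93, array([0.6173, 0.1029, 0.085 ]))]
2.6833 wheel_axis []
2.8833 wheel_hole [([159.7, 234.3], 0.97, array([0.4688, 0.0265, 0.058 ]))]
2.9833 wheel_hole [([184.3, 273.8], 0.9, array([ 0.4829, -0.0014,  0.058 ]))]
```

View pics/w3_0.png

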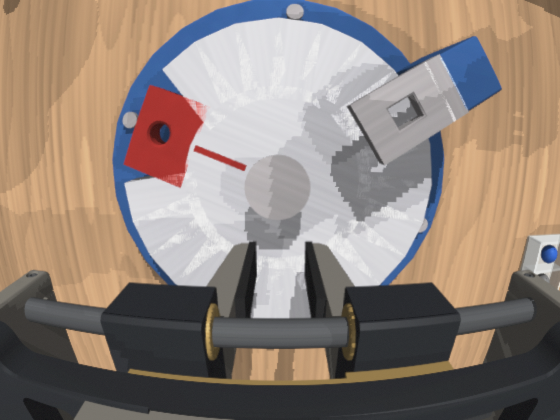

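>>> carry_out([
  {"x": 0,"y": 0,"z": 0.5,"rx": 0,"ry": 0,"rz": 0,"grip": 0},
  {"x": 0,"y": 0,"z": 0.3,"rx": 0,"ry": 0,"rz": 0,"grip": 0},
  {"x": 0,"y": 0,"z": 0,"rx": 0,"ry": 0,"rz": 0,"grip": 0},
  {"x": 0,"y": 0,"z": 0,"rx": 0,"ry": 0,"rz": 0,"grip": 0},
  {"x": 0,"y": 0,"z": 0,"rx": 0,"ry": 0,"rz": 0,"grip": 0},
])

```text
clock: 3.5
tool_pos: [0.5459, 0.0205, 0.0715]
orientation: [-3.142, 0.0, -0.0]
force: [-0.2, -0.0, 0.1]
finger_gap: 0.0007
```

```bash
python3 - <<'E'
from h import *
for name,pos,ori,hc in [("w1",[.57496,-.00002,.21458],[-3.1416,.0001,0],(.546,.061,.06)),("w3_1",[.5473,.0202,.0812],[3.1411,-.0028,0],(.546,.061,.06))]:
    s=dict(tool_pos=np.array(pos),orientation=np.array(ori))
    im=cv2.imread(f"pics/{name}.png").astype(float); b,g,r=im[...,0],im[...,1],im[...,2]
    blue=((b-r)>50).astype(np.float32)
    inn=[];out=[]
    for a in np.radians(np.arange(0,360,3)):
        rr=np.arange(.085,.15,.0005)
        uv=proj("wrist",np.c_[hc[0]+rr*np.cos(a),hc[1]+rr*np.sin(a),np.full_like(rr,.05)],s)
        if (uv.min()<2) or uv[:,1].max()>235 or uv[:,0].max()>555: continue
        v=cv2.remap(blue,uv[:,0:1].astype(np.float32),uv[:,1:].astype(np.float32),1)[:,0]>.5
        if v[:5].any(): continue
        i=np.argmax(v)
        if i: inn.append(uv[i])
        j=len(v)-np.argmax(v[::-1])-1
        if i and j<len(v)-2: out.append(uv[j])
    for lab,P,R in [("disc",inn,.1),("base",out,.13)]:
        P=np.array(P)
        def res(q):
            M=np.array([[*atz("wrist",p,q[2],s)[:2]] for p in P]); return (np.hypot(M[:,0]-q[0],M[:,1]-q[1])-R)*1000
        o=least_squares(res,[.546,.061,.05],loss="soft_l1",f_scale=1); print(name,lab,len(P),o.x.round(4),np.median(abs(res(o.x))).round(2))
s=ctrl.sense();print({k:np.round(s[k],4).tolist() for k in["clock","tool_pos","force","finger_gap"]})
E
```

```text
w1 disc 80 [0.548  0.06   0.0609] 0.71
w1 base 75 [0.5462 0.0603 0.0145] 0.38
w3_1 disc 45 [0.5483 0.0614 0.0592] 0.77
w3_1 base 40 [0.5475 0.06   0.0177] 0.35
{'clock': 3.5, 'tool_pos': [0.5459, 0.0205, 0.0715], 'force': [-0.1754, -0.038, 0.0932], 'finger_gap': 0.0007}
```

>>> carry_out([
  {"x": 0,"y": 0,"z": 0.3,"rx": 0,"ry": 0,"rz": 0,"grip": 0},
  {"x": 0,"y": 0,"z": 0.2,"rx": 0,"ry": 0,"rz": 0,"grip": 0},
  {"x": 0,"y": 0,"z": 0.05,"rx": 0,"ry": 0,"rz": 0,"grip": 0},
  {"x": 0,"y": 0,"z": 0.05,"rx": 0,"ry": 0,"rz": 0,"grip": 0},
  {"x": 0,"y": 0,"z": 0,"rx": 0,"ry": 0,"rz": 0,"grip": 0},
])

```text
clock: 3.92
tool_pos: [0.5459, 0.0205, 0.0655]
orientation: [-3.142, 0.0, 0.0]
force: [0.2, -0.4, -1.0]
finger_gap: 0.0006
```

>>> carry_out([
  {"x": 0,"y": 0,"z": 0.03,"rx": 0,"ry": 0,"rz": 0,"grip": 0},
  {"x": 0,"y": 0,"z": 0.03,"rx": 0,"ry": 0,"rz": 0,"grip": 0},
  {"x": 0,"y": 0,"z": 0.03,"rx": 0,"ry": 0,"rz": 0,"grip": 0},
  {"x": 0,"y": 0,"z": 0.03,"rx": 0,"ry": 0,"rz": 0,"grip": 0},
])

```text
clock: 4.25
tool_pos: [0.546, 0.0205, 0.0644]
orientation: [3.142, -0.0, 0.0]
force: [-0.1, -0.2, -0.4]
finger_gap: 0.0007
```

>>> carry_out([
  {"x": 0,"y": 0,"z": 0.03,"rx": 0,"ry": 0,"rz": 0,"grip": 0},
  {"x": 0,"y": 0,"z": 0.03,"rx": 0,"ry": 0,"rz": 0,"grip": 0},
  {"x": 0,"y": 0,"z": 0.03,"rx": 0,"ry": 0,"rz": 0,"grip": 0},
  {"x": 0,"y": 0,"z": 0.02,"rx": 0,"ry": 0,"rz": 0,"grip": 0},
])

```text
clock: 4.58
tool_pos: [0.546, 0.0205, 0.0633]
orientation: [-3.142, 0.0, 0.0]
force: [0.2, -0.2, -0.1]
finger_gap: 0.0006
```

>>> carry_out([
  {"x": 0,"y": 0,"z": 0.03,"rx": 0,"ry": 0,"rz": 0,"grip": 0},
  {"x": 0,"y": 0,"z": 0.03,"rx": 0,"ry": 0,"rz": 0,"grip": 0},
  {"x": 0,"y": 0,"z": 0.02,"rx": 0,"ry": 0,"rz": 0,"grip": 0},
  {"x": 0,"y": 0,"z": 0.02,"rx": 0,"ry": 0,"rz": 0,"grip": 0},
])

```text
clock: 4.92
tool_pos: [0.546, 0.0205, 0.0623]
orientation: [-3.142, 0.0, -0.0]
force: [0.2, -0.5, -0.1]
finger_gap: 0.0008
```

>>> carry_out([
  {"x": 0,"y": 0,"z": 0.03,"rx": 0,"ry": 0,"rz": 0,"grip": 0},
  {"x": 0,"y": 0,"z": 0.03,"rx": 0,"ry": 0,"rz": 0,"grip": 0},
  {"x": 0,"y": 0,"z": 0.02,"rx": 0,"ry": 0,"rz": 0,"grip": 0},
  {"x": 0,"y": 0,"z": 0.02,"rx": 0,"ry": 0,"rz": 0,"grip": 0},
])

```text
clock: 5.25
tool_pos: [0.546, 0.0205, 0.0613]
orientation: [3.142, 0.0, -0.0]
force: [0.3, 0.1, -0.4]
finger_gap: -0.0001
```

>>> carry_out([
  {"x": 0,"y": 0,"z": 0.03,"rx": 0,"ry": 0,"rz": 0,"grip": 0},
  {"x": 0,"y": 0,"z": 0.03,"rx": 0,"ry": 0,"rz": 0,"grip": 0},
  {"x": 0,"y": 0,"z": 0.02,"rx": 0,"ry": 0,"rz": 0,"grip": 0},
  {"x": 0,"y": 0,"z": 0.02,"rx": 0,"ry": 0,"rz": 0,"grip": 0},
])

```text
clock: 5.58
tool_pos: [0.546, 0.0205, 0.0603]
orientation: [-3.142, 0.0, 0.0]
force: [0.5, 0.1, 0.8]
finger_gap: 0.0006
```

>>> carry_out([
  {"x": 0,"y": 0,"z": 0.02,"rx": 0,"ry": 0,"rz": 0,"grip": 0},
  {"x": 0,"y": 0,"z": 0.02,"rx": 0,"ry": 0,"rz": 0,"grip": 0},
  {"x": 0,"y": 0,"z": 0.01,"rx": 0,"ry": 0,"rz": 0,"grip": 0},
])

```text
clock: 5.83
tool_pos: [0.546, 0.0205, 0.0598]
orientation: [3.142, 0.0, -0.0]
force: [-0.3, 0.3, 0.1]
finger_gap: 0.0005
```

```bash
cat > look.py <<'E'
from h import *
import sys
def look(n=2,name=None):
    for i in range(n):
        s=ctrl.sense(); im=viewer.grab_frame("wrist")
        if name: cv2.imwrite(f"pics/{name}_{i}.png",im[:,:,::-1])
        r=models.pinpoint("wheel_hole","wrist")
        for a in r[:2]:
            if a["confidence"]<.3: continue
            X=atz("wrist",a["at"],.06,s); d=X[:2]-[.547,.0605]
            print(round(s["clock"],3),"hole",np.round(a["at"],1),round(a["confidence"],2),"r",np.hypot(*d).round(4),"deg",np.degrees(np.arctan2(d[1],d[0])).round(1))
    s=ctrl.sense();print({k:np.round(s[k],4).tolist() for k in["clock","tool_pos","force"]})
if __name__=="__main__": look(int(sys.argv[1]),sys.argv[2])
E
python3 look.py 3 w4
```

```text
5.833 hole [364.6  62.1] 0.77 r 0.0818 deg 57.1
5.933 hole [317.7  40.2] 0.72 r 0.0817 deg 76.2
5.933 hole [425.8 111.7] 0.31 r 0.0915 deg 29.0
6.033 hole [274.2  34.6] 0.97 r 0.0822 deg 92.0
{'clock': 6.1333, 'tool_pos': [0.546, 0.0205, 0.0598], 'force': [0.7144, -0.2955, 0.0888]}
```

>>> carry_out([
  {"x": 0,"y": 0,"z": 0.03,"rx": 0,"ry": 0,"rz": 0,"grip": 0},
  {"x": 0,"y": 0,"z": 0.03,"rx": 0,"ry": 0,"rz": 0,"grip": 0},
  {"x": 0,"y": 0,"z": 0.02,"rx": 0,"ry": 0,"rz": 0,"grip": 0},
])

```text
clock: 6.38
tool_pos: [0.546, 0.0205, 0.059]
orientation: [-3.142, 0.0, 0.0]
force: [-0.5, -0.0, -0.1]
finger_gap: 0.0003
```

>>> carry_out([
  {"x": 0,"y": 0,"z": 0.03,"rx": 0,"ry": 0,"rz": 0,"grip": 0},
  {"x": 0,"y": 0,"z": 0.03,"rx": 0,"ry": 0,"rz": 0,"grip": 0},
  {"x": 0,"y": 0,"z": 0.03,"rx": 0,"ry": 0,"rz": 0,"grip": 0},
])

```text
clock: 6.63
tool_pos: [0.546, 0.0205, 0.0581]
orientation: [-3.142, 0.0, 0.0]
force: [0.3, 0.1, 0.3]
finger_gap: 0.0007
```

>>> carry_out([
  {"x": 0,"y": 0,"z": 0.03,"rx": 0,"ry": 0,"rz": 0,"grip": 0},
  {"x": 0,"y": 0,"z": 0.03,"rx": 0,"ry": 0,"rz": 0,"grip": 0},
  {"x": 0,"y": 0,"z": 0.03,"rx": 0,"ry": 0,"rz": 0,"grip": 0},
])

```text
clock: 6.88
tool_pos: [0.546, 0.0205, 0.0572]
orientation: [3.142, 0.0, 0.0]
force: [0.4, -0.2, 0.1]
finger_gap: 0.0007
```

>>> carry_out([
  {"x": 0,"y": 0,"z": 0.03,"rx": 0,"ry": 0,"rz": 0,"grip": 0},
  {"x": 0,"y": 0,"z": 0.03,"rx": 0,"ry": 0,"rz": 0,"grip": 0},
  {"x": 0,"y": 0,"z": 0.03,"rx": 0,"ry": 0,"rz": 0,"grip": 0},
])

```text
clock: 7.13
tool_pos: [0.5465, 0.0204, 0.0566]
orientation: [3.141, -0.001, -0.0]
force: [1.6, 0.3, 0.2]
finger_gap: 0.0003
```

```bash
python3 look.py 3 w5
```

```text
{'clock': 7.4333, 'tool_pos': [0.5461, 0.0204, 0.0565], 'force': [-0.2765, 0.2172, 1.7039]}
```

View pics/w5_2.png

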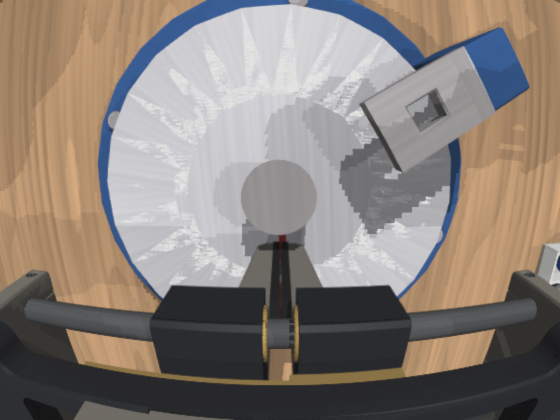

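```bash
python3 - <<'E'
import cv2,numpy as np
from h import *
a=[cv2.imread(f"pics/w5_{i}.png").astype(int) for i in range(3)]
for i in range(3):
    m=(a[i][...,2]>130)&(a[i][...,1]<70)&(a[i][...,0]<70); m[235:]=0
    y,x=np.where(m); print(m.sum(),x.mean(),y.mean())
E
```

```text
0 nan nan
0 nan nan
0 nan nan<stdin>:6: RuntimeWarning: Mean of empty slice.
  ret = ret.dtype.type(ret / rcount)
```

>>> carry_out([
  {"x": 0,"y": 0,"z": 0.02,"rx": 0,"ry": 0,"rz": 0,"grip": 0},
  {"x": 0.08,"y": 0,"z": 0,"rx": 0,"ry": 0,"rz": -0.02,"grip": 0},
  {"x": 0.16,"y": -0.001,"z": 0,"rx": 0,"ry": 0,"rz": -0.04,"grip": 0},
  {"x": 0.24,"y": -0.003,"z": 0,"rx": 0,"ry": 0,"rz": -0.06,"grip": 0},
  {"x": 0.28,"y": -0.004,"z": 0,"rx": 0,"ry": 0,"rz": -0.07,"grip": 0},
  {"x": 0.28,"y": -0.004,"z": 0,"rx": 0,"ry": 0,"rz": -0.07,"grip": 0},
  {"x": 0.28,"y": -0.004,"z": 0,"rx": 0,"ry": 0,"rz": -0.07,"grip": 0},
  {"x": 0.28,"y": -0.004,"z": 0,"rx": 0,"ry": 0,"rz": -0.07,"grip": 0},
  {"x": 0.28,"y": -0.004,"z": 0,"rx": 0,"ry": 0,"rz": -0.07,"grip": 0},
  {"x": 0.28,"y": -0.004,"z": 0,"rx": 0,"ry": 0,"rz": -0.07,"grip": 0},
])

```text
clock: 8.27
tool_pos: [0.5666, 0.0262, 0.0561]
orientation: [-3.141, 0.0, 0.544]
force: [-1.1, 0.3, 2.9]
finger_gap: 0.0004
```

>>> carry_out([
  {"x": 0.28,"y": -0.006,"z": 0,"rx": 0,"ry": 0,"rz": -0.07,"grip": 0},
  {"x": 0.28,"y": -0.006,"z": 0,"rx": 0,"ry": 0,"rz": -0.07,"grip": 0},
  {"x": 0.28,"y": -0.006,"z": 0,"rx": 0,"ry": 0,"rz": -0.07,"grip": 0},
  {"x": 0.28,"y": -0.006,"z": 0,"rx": 0,"ry": 0,"rz": -0.07,"grip": 0},
  {"x": 0.28,"y": -0.006,"z": 0,"rx": 0,"ry": 0,"rz": -0.07,"grip": 0},
  {"x": 0.28,"y": -0.006,"z": 0,"rx": 0,"ry": 0,"rz": -0.07,"grip": 0},
  {"x": 0.28,"y": -0.006,"z": 0,"rx": 0,"ry": 0,"rz": -0.07,"grip": 0},
  {"x": 0.24,"y": -0.005,"z": 0,"rx": 0,"ry": 0,"rz": -0.06,"grip": 0},
  {"x": 0.16,"y": -0.003,"z": 0,"rx": 0,"ry": 0,"rz": -0.04,"grip": 0},
  {"x": 0.08,"y": -0.002,"z": 0,"rx": 0,"ry": 0,"rz": -0.02,"grip": 0},
])

```text
clock: 9.1
tool_pos: [0.5822, 0.0441, 0.0559]
orientation: [-3.14, 0.0, 1.153]
force: [-2.4, 1.4, 3.8]
finger_gap: 0.0001
```

```bash
python3 look.py 1 w6; python3 - <<'E'
from h import *
for n in ["scene","side"]:
    im=viewer.grab_frame(n); cv2.imwrite(f"pics/{n}6.png",im[:,:,::-1])
    for t in ["wheel_hole","slot"]:
      for a in models.pinpoint(t,n)[:1]:
        X=atz(n,a["at"],{"wheel_hole":.057,"slot":.085}[t]); d=X[:2]-[.547,.0605]
        print(n,t,a["confidence"],X.round(4),np.hypot(*d).round(4),np.degrees(np.arctan2(d[1],d[0])).round(1))
E
```

```text
{'clock': 9.2, 'tool_pos': [0.5823, 0.044, 0.0559], 'force': [-2.4882, 0.7226, 3.2922]}
scene wheel_hole 0.88 [0.6158 0.0215 0.057 ] 0.079 -29.6
scene slot 0.9 [0.6093 0.1073 0.085 ] 0.0779 36.9
side wheel_hole 0.81 [0.6294 0.0385 0.057 ] 0.0853 -15.0
```

View pics/w6_0.png

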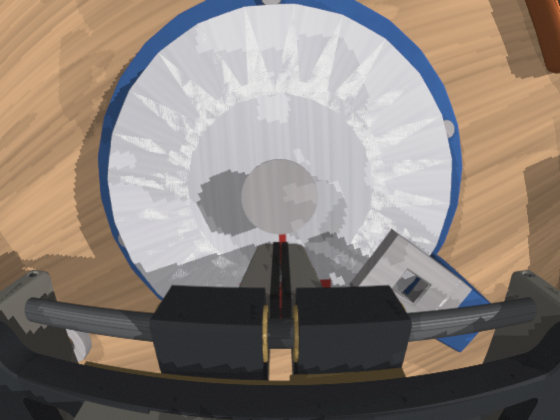

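>>> carry_out([
  {"x": 0,"y": 0,"z": -0.1,"rx": 0,"ry": 0,"rz": 0,"grip": 0},
  {"x": 0,"y": 0,"z": -0.3,"rx": 0,"ry": 0,"rz": 0,"grip": 0},
  {"x": 0,"y": 0,"z": -0.3,"rx": 0,"ry": 0,"rz": 0,"grip": 0},
  {"x": -0.45,"y": -0.03,"z": 0,"rx": 0,"ry": 0,"rz": 0.115,"grip": 0},
  {"x": -0.45,"y": -0.03,"z": 0,"rx": 0,"ry": 0,"rz": 0.115,"grip": 0},
  {"x": -0.45,"y": -0.03,"z": 0,"rx": 0,"ry": 0,"rz": 0.115,"grip": 0},
  {"x": -0.45,"y": -0.03,"z": 0,"rx": 0,"ry": 0,"rz": 0.115,"grip": 0},
  {"x": -0.45,"y": -0.03,"z": 0,"rx": 0,"ry": 0,"rz": 0.115,"grip": 0},
  {"x": -0.45,"y": -0.03,"z": 0,"rx": 0,"ry": 0,"rz": 0.115,"grip": 0},
  {"x": -0.45,"y": -0.03,"z": 0,"rx": 0,"ry": 0,"rz": 0.115,"grip": 0},
])

```text
clock: 10.33
tool_pos: [0.5603, 0.0225, 0.0633]
orientation: [3.141, -0.001, 0.339]
force: [-1.0, -0.2, 0.2]
finger_gap: 0.0004
```

>>> carry_out([
  {"x": -0.45,"y": -0.03,"z": 0,"rx": 0,"ry": 0,"rz": 0.115,"grip": 0},
  {"x": -0.45,"y": -0.03,"z": 0,"rx": 0,"ry": 0,"rz": 0.115,"grip": 0},
  {"x": -0.45,"y": -0.03,"z": 0,"rx": 0,"ry": 0,"rz": 0.115,"grip": 0},
  {"x": 0,"y": 0,"z": 0,"rx": 0,"ry": 0,"rz": 0,"grip": 0},
])

```text
clock: 10.67
tool_pos: [0.5465, 0.0205, 0.0632]
orientation: [3.141, -0.0, -0.003]
force: [0.6, 0.3, -0.8]
finger_gap: 0.0003
```

```bash
python3 look.py 3 w7; python3 - <<'E'
from h import *
s=ctrl.sense()
for t,z in [("slot",.085),("wheel_axis",.027)]:
      for a in models.pinpoint(t,"wrist")[:1]:
        X=atz("wrist",a["at"],z,s); d=X[:2]-[.547,.0605]
        print(t,a["confidence"],a["at"],X.round(4),np.hypot(*d).round(4),np.degrees(np.arctan2(d[1],d[0])).round(1))
E
```

```text
10.667 hole [410.3 244.2] 0.78 r 0.0858 deg -23.3
10.767 hole [408.2 246.4] 0.62 r 0.0858 deg -24.0
10.867 hole [406.9 243.6] 0.6 r 0.0841 deg -23.1
{'clock': 10.9667, 'tool_pos': [0.5471, 0.0206, 0.0632], 'force': [-0.3523, 0.2483, -0.2722]}
slot 0.64 [421.3, 110.4] [0.6155 0.1041 0.085 ] 0.0812 32.5
```

View pics/w7_0.png

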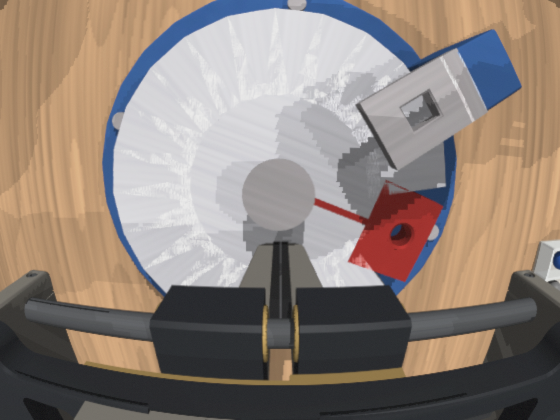

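```bash
cat > meas.py <<'E'
from h import *
AX=np.array([.547,.0605]); ZF=.0565; ZB=.085
def red(im): 
    h=cv2.cvtColor(im,cv2.COLOR_RGB2HSV); return ((h[...,0]<6)|(h[...,0]>174))&(h[...,1]>170)&(h[...,2]>50)
def deg(d): return np.degrees(np.arctan2(d[1],d[0])).round(2)
E
python3 - <<'E'
from meas import *
im=cv2.imread("pics/w7_0.png")[:,:,::-1].copy()
s=dict(tool_pos=np.array([.5465,.0205,.0632]),orientation=np.array([3.141,0,-.003]))
for lab,p,z in [("hole",(401,232),ZF),("hub",(279,194),.075),("slot_manual",(420,110),ZB),("b1",(397,168),ZB),("b2",(495,112),ZB),("t1",(358,103),ZB),("t2",(455,50),ZB),("L1",(315,201),ZF),("L2",(362,219),ZF)]:
    X=atz("wrist",p,z,s);print(lab,X.round(4),deg(X[:2]-AX),np.hypot(*(X[:2]-AX)).round(4))
m=red(im);n,l,st,c=cv2.connectedComponentsWithStats(m.astype(np.uint8))
for i in range(1,n):
    if st[i,4]>60: print(st[i],c[i])
cv2.imwrite("pics/crop7.png",cv2.resize(im[20:300,260:540,::-1],None,fx=2.1,fy=2.1,interpolation=cv2.INTER_CUBIC))
E
```

```text
hole [0.6202 0.0332 0.0565] -20.42 0.0781
hub [0.5471 0.0603 0.075 ] -56.65 0.0003
slot_manual [0.6145 0.1038 0.085 ] 32.7 0.0802
b1 [0.6035 0.0753 0.085 ] 14.66 0.0584
b2 [0.6604 0.1075 0.085 ] 22.53 0.1227
t1 [0.5833 0.1051 0.085 ] 50.8 0.0575
t2 [0.6348 0.1367 0.085 ] 40.96 0.1162
L1 [0.5672 0.0523 0.0565] -22.15 0.0218
L2 [0.5949 0.0416 0.0565] -21.51 0.0515
[ 316  193  126   88 4539] [394.40669751 232.58382904]
```

View pics/crop7.png

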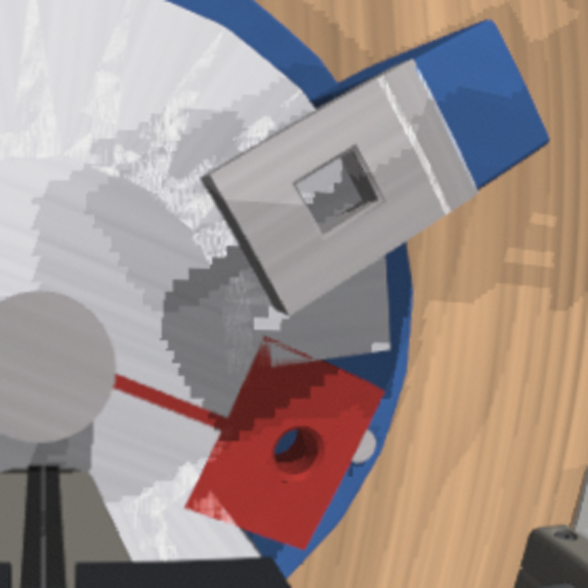

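>>> carry_out([
  {"x": 0,"y": 0,"z": 0.3,"rx": 0,"ry": 0,"rz": 0,"grip": 0},
  {"x": 0,"y": 0,"z": 0.2,"rx": 0,"ry": 0,"rz": 0,"grip": 0},
  {"x": 0,"y": 0,"z": 0.1,"rx": 0,"ry": 0,"rz": 0,"grip": 0},
  {"x": 0,"y": 0,"z": 0.05,"rx": 0,"ry": 0,"rz": 0,"grip": 0},
  {"x": 0,"y": 0,"z": 0.05,"rx": 0,"ry": 0,"rz": 0,"grip": 0},
  {"x": 0.08,"y": -0.001,"z": 0,"rx": 0,"ry": 0,"rz": -0.02,"grip": 0},
  {"x": 0.16,"y": -0.003,"z": 0,"rx": 0,"ry": 0,"rz": -0.04,"grip": 0},
  {"x": 0.24,"y": -0.007,"z": 0,"rx": 0,"ry": 0,"rz": -0.06,"grip": 0},
  {"x": 0.28,"y": -0.01,"z": 0,"rx": 0,"ry": 0,"rz": -0.07,"grip": 0},
  {"x": 0.28,"y": -0.01,"z": 0,"rx": 0,"ry": 0,"rz": -0.07,"grip": 0},
])

```text
clock: 11.9
tool_pos: [0.5573, 0.0223, 0.0563]
orientation: [-3.141, -0.0, 0.264]
force: [-0.3, 2.4, 2.7]
finger_gap: 0.0002
```

>>> carry_out([
  {"x": 0.28,"y": -0.01,"z": 0,"rx": 0,"ry": 0,"rz": -0.07,"grip": 0},
  {"x": 0.28,"y": -0.01,"z": 0,"rx": 0,"ry": 0,"rz": -0.07,"grip": 0},
  {"x": 0.28,"y": -0.01,"z": 0,"rx": 0,"ry": 0,"rz": -0.07,"grip": 0},
  {"x": 0.28,"y": -0.01,"z": 0,"rx": 0,"ry": 0,"rz": -0.07,"grip": 0},
  {"x": 0.28,"y": -0.01,"z": 0,"rx": 0,"ry": 0,"rz": -0.07,"grip": 0},
  {"x": 0.28,"y": -0.01,"z": 0,"rx": 0,"ry": 0,"rz": -0.07,"grip": 0},
  {"x": 0.28,"y": -0.01,"z": 0,"rx": 0,"ry": 0,"rz": -0.07,"grip": 0},
  {"x": 0.24,"y": -0.007,"z": 0,"rx": 0,"ry": 0,"rz": -0.06,"grip": 0},
  {"x": 0.2,"y": -0.005,"z": 0,"rx": 0,"ry": 0,"rz": -0.05,"grip": 0},
  {"x": 0.16,"y": -0.003,"z": 0,"rx": 0,"ry": 0,"rz": -0.04,"grip": 0},
])

```text
clock: 12.73
tool_pos: [0.578, 0.0363, 0.0562]
orientation: [-3.141, -0.0, 0.903]
force: [-0.8, 0.8, 2.3]
finger_gap: 0.0005
```

>>> carry_out([
  {"x": 0.1,"y": -0.001,"z": 0,"rx": 0,"ry": 0,"rz": -0.025,"grip": 0},
  {"x": 0.06,"y": 0,"z": 0,"rx": 0,"ry": 0,"rz": -0.016,"grip": 0},
  {"x": 0,"y": 0,"z": 0,"rx": 0,"ry": 0,"rz": 0,"grip": 0},
])

```text
clock: 12.98
tool_pos: [0.579, 0.0373, 0.0561]
orientation: [-3.141, -0.0, 0.942]
force: [-1.0, 1.5, 2.0]
finger_gap: 0.0005
```

```bash
python3 look.py 1 w8; python3 - <<'E'
from meas import *
im=cv2.imread("pics/w8_0.png")
cv2.imwrite("pics/crop8.png",cv2.resize(im[150:330,240:500],None,fx=3,fy=3,interpolation=cv2.INTER_CUBIC))
E
```

```text
12.983 hole [416.1 245.3] 0.61 r 0.0862 deg 31.9
{'clock': 13.0833, 'tool_pos': [0.579, 0.0371, 0.0561], 'force': [-1.116, 1.1158, 2.7111]}
```

View pics/crop8.png

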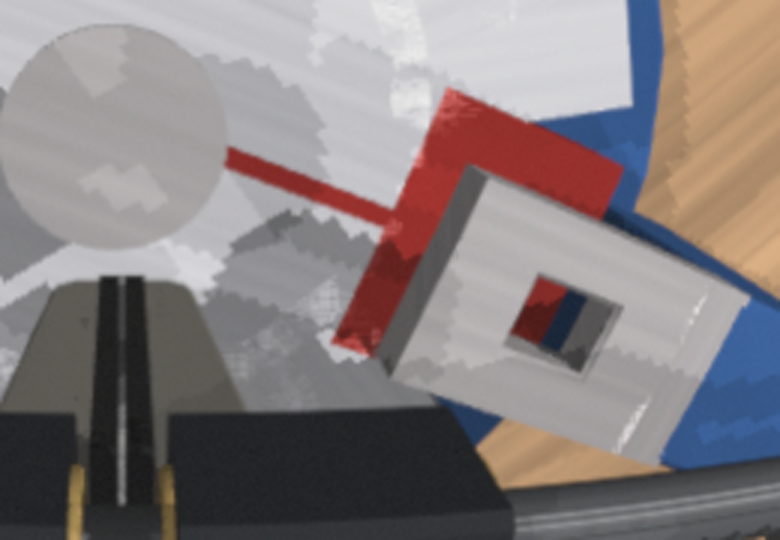

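```bash
python3 - <<'E'
from meas import *
s=dict(tool_pos=np.array([.579,.0372,.0561]),orientation=np.array([-3.141,0,.942]))
g=lambda p:(p[0]/3+240,p[1]/3+150)
pt={}
for lab,p,z in [("hub",(112,137),.075),("slot",(561,322),ZB),("L1",(228,159),ZF),("L2",(392,215),ZF),("bi1",(485,175),ZB),("bi2",(394,378),ZB),("blkA",(447,88),ZF),("blkB",(336,342),ZF),("blkC",(622,170),ZF)]:
    X=atz("wrist",g(p),z,s)[:2];pt[lab]=X;print(lab,X.round(4),deg(X-AX),np.hypot(*(X-AX)).round(4))
for a,b in [("L1","L2"),("bi2","bi1"),("blkB","blkA"),("blkA","blkC")]: print(a,b,deg(pt[b]-pt[a]))
for h in (.070,.072,.076): print(h, [(atz("wrist",g((112,137)),h,s)[:2]).round(4)])
E
```

```text
hub [0.5468 0.06  ] -108.7 0.0005
slot [0.6149 0.104 ] 32.65 0.0807
L1 [0.5655 0.0719] 31.79 0.0217
L2 [0.5925 0.091 ] 33.84 0.0548
bi1 [0.5841 0.1051] 50.27 0.058
bi2 [0.605  0.0751] 14.13 0.0598
blkA [0.5783 0.1124] 58.94 0.0606
blkB [0.6079 0.0687] 7.64 0.0614
blkC [0.6136 0.135 ] 48.2 0.1
L1 L2 35.19
bi2 bi1 124.89
blkB blkA 124.08
blkA blkC 32.58
0.07 [array([0.5477, 0.0593])]
0.072 [array([0.5473, 0.0596])]
0.076 [array([0.5467, 0.0601])]
```

>>> carry_out([
  {"x": 0,"y": 0,"z": -0.1,"rx": 0,"ry": 0,"rz": 0,"grip": 0},
  {"x": 0,"y": 0,"z": -0.3,"rx": 0,"ry": 0,"rz": 0,"grip": 0},
  {"x": 0,"y": 0,"z": -1.5,"rx": 0,"ry": 0,"rz": 0,"grip": 0},
  {"x": 0,"y": 0,"z": -2.5,"rx": 0,"ry": 0,"rz": 0,"grip": 0},
  {"x": 0,"y": 0,"z": -2.0,"rx": 0,"ry": 0,"rz": 0,"grip": 0},
  {"x": 1.9,"y": 1.6,"z": 0,"rx": 0,"ry": 0,"rz": 0,"grip": 0},
  {"x": 1.9,"y": 1.6,"z": 0,"rx": 0,"ry": 0,"rz": 0,"grip": 0},
  {"x": 1.9,"y": 1.6,"z": 0,"rx": 0,"ry": 0,"rz": 0,"grip": 0},
  {"x": 1.8,"y": 1.5,"z": 0,"rx": 0,"ry": 0,"rz": 0,"grip": 0},
  {"x": 0,"y": 0,"z": 0,"rx": 0,"ry": 0,"rz": 0,"grip": 0},
])

```text
clock: 13.92
tool_pos: [0.6772, 0.0609, 0.1198]
orientation: [3.139, -0.002, 0.941]
force: [0.5, 1.5, 0.2]
finger_gap: 0.0003
```

```bash
python3 - <<'E'
from meas import *
for i in range(3):
    s=ctrl.sense(); im=viewer.grab_frame("wrist"); cv2.imwrite(f"pics/w9_{i}.png",im[:,:,::-1])
    if i==0: a=im
    m=red(im);n,l,st,c=cv2.connectedComponentsWithStats(m.astype(np.uint8))
    print(s["clock"],[(st[j].tolist(),c[j].round(1).tolist()) for j in range(1,n) if st[j,4]>80])
    if i==0:
        u=proj("wrist",[.6145,.1038,ZB],s)[0];print("slot px",u,{k:np.round(s[k],4).tolist() for k in["tool_pos","orientation"]})
        x,y=(u-[100,75]).astype(int);x=max(x,0);y=max(y,0);print("crop org",x,y)
        cv2.imwrite("pics/crop9.png",cv2.resize(im[y:y+150,x:x+200,::-1],None,fx=4,fy=4,interpolation=cv2.INTER_CUBIC))
    if i==2: print(np.abs(im.astype(int)-a).mean(), [models.pinpoint(t,"wrist")[:1] for t in ("slot","wheel_hole")])
E
```

```text
13.9167 [([271, 84, 39, 17, 181], [290.9, 91.4]), ([200, 93, 35, 15, 97], [217.2, 100.0]), ([244, 142, 41, 22, 271], [265.4, 152.9])]
slot px [274.97676507 119.96504606] {'tool_pos': [0.6772, 0.0609, 0.1198], 'orientation': [3.1393, -0.0015, 0.9412]}
crop org 174 44
13.9667 [([270, 87, 42, 16, 189], [292.8, 93.3]), ([202, 95, 35, 14, 93], [219.3, 101.9]), ([247, 144, 40, 22, 253], [268.0, 155.1])]
14.0167 [([274, 88, 39, 17, 190], [294.7, 94.9]), ([203, 96, 36, 15, 95], [220.8, 103.1]), ([247, 145, 41, 22, 263], [268.4, 156.1])]
6.082437641723356 [[{'at': [279.3, 121.3], 'confidence': 0.63}], [{'at': [280.3, 125.7], 'confidence': 0.6}]]
```

View pics/crop9.png

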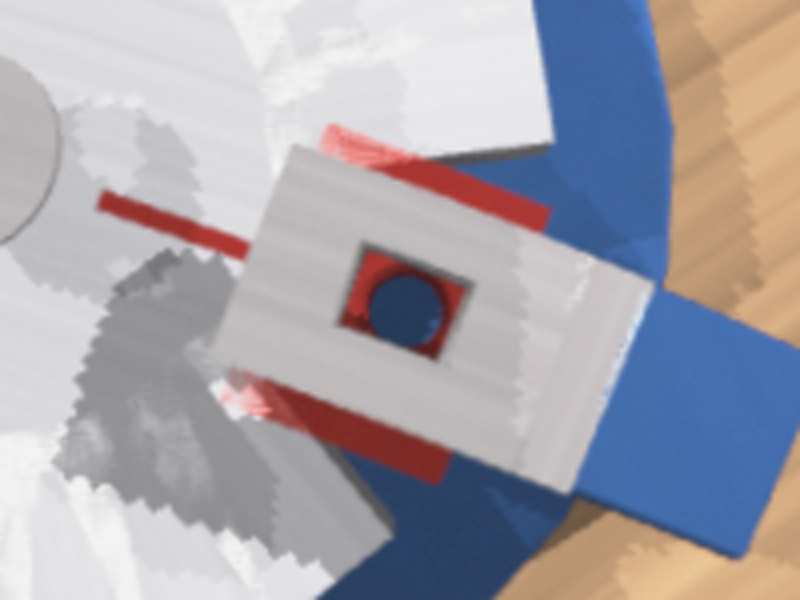

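>>> carry_out([
  {"x": 0,"y": 0,"z": -1.4,"rx": 0,"ry": 0,"rz": 0.112,"grip": 50},
  {"x": 0,"y": 0,"z": -1.4,"rx": 0,"ry": 0,"rz": 0.112,"grip": 50},
  {"x": 0,"y": 0,"z": -1.4,"rx": 0,"ry": 0,"rz": 0.112,"grip": 50},
  {"x": 0,"y": 0,"z": -1.4,"rx": 0,"ry": 0,"rz": 0.112,"grip": 50},
  {"x": 0,"y": 0,"z": -1.4,"rx": 0,"ry": 0,"rz": 0.112,"grip": 50},
  {"x": 0,"y": 0,"z": -1.4,"rx": 0,"ry": 0,"rz": 0.112,"grip": 50},
  {"x": -2.7,"y": 2.96,"z": 0,"rx": 0,"ry": 0,"rz": 0,"grip": 50},
  {"x": -2.7,"y": 2.96,"z": 0,"rx": 0,"ry": 0,"rz": 0,"grip": 50},
  {"x": -2.7,"y": 2.96,"z": 0,"rx": 0,"ry": 0,"rz": 0,"grip": 50},
  {"x": -2.7,"y": 2.96,"z": 0,"rx": 0,"ry": 0,"rz": 0,"grip": 50},
])

```text
clock: 15.0
tool_pos: [0.5998, -0.0834, 0.2044]
orientation: [3.141, -0.0, 0.27]
force: [1.0, -1.0, 0.0]
finger_gap: 0.0459
```

>>> carry_out([
  {"x": -2.7,"y": 2.96,"z": 0,"rx": 0,"ry": 0,"rz": 0,"grip": 50},
  {"x": -2.7,"y": 2.96,"z": 0,"rx": 0,"ry": 0,"rz": 0,"grip": 50},
  {"x": -2.7,"y": 2.96,"z": 0,"rx": 0,"ry": 0,"rz": 0,"grip": 50},
  {"x": -2.7,"y": 2.96,"z": 0,"rx": 0,"ry": 0,"rz": 0,"grip": 50},
  {"x": -2.7,"y": 2.96,"z": 0,"rx": 0,"ry": 0,"rz": 0,"grip": 50},
  {"x": -2.7,"y": 2.96,"z": 0,"rx": 0,"ry": 0,"rz": 0,"grip": 50},
  {"x": -2.0,"y": 2.0,"z": 0,"rx": 0,"ry": 0,"rz": 0,"grip": 50},
  {"x": 0,"y": 0,"z": 0,"rx": 0,"ry": 0,"rz": 0,"grip": 50},
  {"x": 0,"y": 0,"z": 0,"rx": 0,"ry": 0,"rz": 0,"grip": 50},
])

```text
clock: 15.75
tool_pos: [0.4774, -0.3218, 0.2042]
orientation: [-3.141, -0.0, 0.266]
force: [-1.6, 0.2, -0.6]
finger_gap: 0.0456
```

```bash
python3 - <<'E'
from meas import *
s=ctrl.sense(); im=viewer.grab_frame("wrist"); cv2.imwrite("pics/w10.png",im[:,:,::-1])
print({k:np.round(s[k],4).tolist() for k in["clock","tool_pos","orientation","force","finger_gap"]})
for t,z in [("red_pin_collar",.055),("red_pin",.009),("blue_pin",.033),("holder",0)]:
    for a in models.pinpoint(t,"wrist")[:2]: print(t,np.round(a["at"],1),round(a["confidence"],2),atz("wrist",a["at"],z,s).round(4))
for a in models.silhouettes("red_pin","wrist")[:1]: print(a["extent"],a["confidence"])
m=red(im);n,l,st,c=cv2.connectedComponentsWithStats(m.astype(np.uint8))
for i in range(1,n):
    if st[i,4]>80: print(st[i],c[i].round(1),[atz("wrist",c[i],z,s).round(4) for z in(.078,.095)])
E
```

```text
{'clock': 15.75, 'tool_pos': [0.4774, -0.3218, 0.2042], 'orientation': [-3.1414, -0.0002, 0.2657], 'force': [-1.5572, 0.2141, -0.5525], 'finger_gap': 0.0456}
red_pin_collar [277.3 204.3] 0.66 [ 0.4772 -0.3275  0.055 ]
red_pin [277.2 195.4] 0.76 [ 0.4769 -0.3284  0.009 ]
blue_pin [279.2 135.8] 0.85 [ 0.4612 -0.2614  0.033 ]
holder [276.4 163.1] 0.83 [ 0.4665 -0.2937  0.    ]
[263.8, 193.2, 289.6, 226.0] 0.79
[269 198  18  25 352] [277.3 210.6] [array([ 0.4775, -0.328 ,  0.078 ]), array([ 0.4764, -0.3235,  0.095 ])]
[544 243  16  47 374] [554.3 270.1] [array([ 0.8633, -0.31  ,  0.078 ]), array([ 0.8401, -0.3067,  0.095 ])]
```

View pics/w10.png

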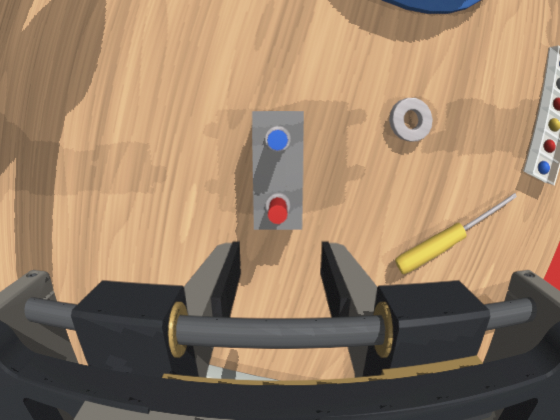

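>>> carry_out([
  {"x": -0.18,"y": 0.59,"z": 2.5,"rx": 0,"ry": 0,"rz": 0,"grip": 50},
  {"x": 0,"y": 0,"z": 3.0,"rx": 0,"ry": 0,"rz": 0,"grip": 50},
  {"x": 0,"y": 0,"z": 3.0,"rx": 0,"ry": 0,"rz": 0,"grip": 50},
  {"x": 0,"y": 0,"z": 2.5,"rx": 0,"ry": 0,"rz": 0,"grip": 50},
  {"x": 0,"y": 0,"z": 1.5,"rx": 0,"ry": 0,"rz": 0,"grip": 50},
  {"x": 0,"y": 0,"z": 1.0,"rx": 0,"ry": 0,"rz": 0,"grip": 50},
  {"x": 0,"y": 0,"z": 0.4,"rx": 0,"ry": 0,"rz": 0,"grip": 50},
  {"x": 0,"y": 0,"z": 0,"rx": 0,"ry": 0,"rz": 0,"grip": 50},
])

```text
clock: 16.72
tool_pos: [0.4785, -0.3267, 0.0647]
orientation: [-3.141, 0.0, 0.27]
force: [-0.3, 0.2, 0.6]
finger_gap: 0.046
```

>>> carry_out([
  {"x": 0,"y": 0,"z": 0,"rx": 0,"ry": 0,"rz": 0,"grip": 0},
  {"x": 0,"y": 0,"z": 0,"rx": 0,"ry": 0,"rz": 0,"grip": 0},
  {"x": 0,"y": 0,"z": 0,"rx": 0,"ry": 0,"rz": 0,"grip": 0},
  {"x": 0,"y": 0,"z": 0,"rx": 0,"ry": 0,"rz": 0,"grip": 0},
  {"x": 0,"y": 0,"z": 0,"rx": 0,"ry": 0,"rz": 0,"grip": 0},
  {"x": 0,"y": 0,"z": 0,"rx": 0,"ry": 0,"rz": 0,"grip": 0},
])

```text
clock: 17.22
tool_pos: [0.4781, -0.328, 0.0659]
orientation: [3.141, 0.001, 0.269]
force: [-4.4, -0.8, 5.7]
finger_gap: 0.0177
```

>>> carry_out([
  {"x": 0,"y": 0,"z": -0.3,"rx": 0,"ry": 0,"rz": 0,"grip": 0},
  {"x": 0,"y": 0,"z": -1.0,"rx": 0,"ry": 0,"rz": 0,"grip": 0},
  {"x": 0,"y": 0,"z": -2.5,"rx": 0,"ry": 0,"rz": 0,"grip": 0},
  {"x": 0,"y": 0,"z": -3.0,"rx": 0,"ry": 0,"rz": 0,"grip": 0},
  {"x": 0,"y": 0,"z": -3.0,"rx": 0,"ry": 0,"rz": 0,"grip": 0},
  {"x": 0,"y": 0,"z": -3.0,"rx": 0,"ry": 0,"rz": 0,"grip": 0},
  {"x": 1.2,"y": -2.0,"z": 0,"rx": 0,"ry": 0,"rz": 0,"grip": 0},
  {"x": 2.0,"y": -3.1,"z": 0,"rx": 0,"ry": 0,"rz": 0,"grip": 0},
  {"x": 2.0,"y": -3.1,"z": 0,"rx": 0,"ry": 0,"rz": 0,"grip": 0},
  {"x": 2.0,"y": -3.1,"z": 0,"rx": 0,"ry": 0,"rz": 0,"grip": 0},
])

```text
clock: 18.05
tool_pos: [0.5185, -0.1974, 0.194]
orientation: [-3.141, -0.002, 0.268]
force: [0.7, -0.5, -1.3]
finger_gap: 0.0173
```

>>> carry_out([
  {"x": 2.0,"y": -3.1,"z": 0,"rx": 0,"ry": 0,"rz": 0,"grip": 0},
  {"x": 2.0,"y": -3.1,"z": 0,"rx": 0,"ry": 0,"rz": 0,"grip": 0},
  {"x": 2.0,"y": -3.1,"z": 0,"rx": 0,"ry": 0,"rz": 0,"grip": 0},
  {"x": 2.0,"y": -3.1,"z": 0,"rx": 0,"ry": 0,"rz": 0,"grip": 0},
  {"x": 2.0,"y": -3.1,"z": 0,"rx": 0,"ry": 0,"rz": 0,"grip": 0},
  {"x": 2.0,"y": -3.1,"z": 0,"rx": 0,"ry": 0,"rz": 0,"grip": 0},
  {"x": 2.0,"y": -3.1,"z": 0,"rx": 0,"ry": 0,"rz": 0,"grip": 0},
  {"x": 2.0,"y": -3.1,"z": 0,"rx": 0,"ry": 0,"rz": 0,"grip": 0},
  {"x": 1.4,"y": -2.0,"z": 0,"rx": 0,"ry": 0,"rz": 0,"grip": 0},
  {"x": 0,"y": 0,"z": 0,"rx": 0,"ry": 0,"rz": 0,"grip": 0},
])

```text
clock: 18.88
tool_pos: [0.6149, 0.1108, 0.1936]
orientation: [-3.139, -0.002, 0.274]
force: [0.4, 0.1, 0.0]
finger_gap: 0.0172
```

```bash
python3 - <<'E'
from meas import *
for k in range(2):
  s=ctrl.sense(); im=viewer.grab_frame("wrist"); cv2.imwrite(f"pics/w11_{k}.png",im[:,:,::-1])
print({k:np.round(s[k],4).tolist() for k in["clock","tool_pos","orientation","force","finger_gap"]})
zt=s["tool_pos"][2]
for t,z in [("red_pin_collar",zt-.01),("red_pin_tip",zt-.056),("slot",ZB)]:
    for a in models.pinpoint(t,"wrist")[:2]: print(t,np.round(a["at"],1),round(a["confidence"],2),atz("wrist",a["at"],z,s).round(4))
O={"red_pin_tip":[],"red_pin_collar":[]}
for n in ["scene","side"]:
    viewer.grab_frame(n)
    for t in O:
        r=models.pinpoint(t,n)
        if r: O[t].append((n,r[0]["at"],None)); print(n,t,np.round(r[0]["at"],1),round(r[0]["confidence"],2))
for t in O:
    if len(O[t])==2: X,e=tri(O[t]); print(t,X.round(4),round(e,2))
E
```

```text
{'clock': 18.9333, 'tool_pos': [0.6145, 0.1083, 0.1934], 'orientation': [-3.1404, -0.0008, 0.2728], 'force': [0.7678, -0.8323, -0.9866], 'finger_gap': 0.0171}
red_pin_collar [279.  244.8] 0.56 [0.6138 0.1124 0.1834]
red_pin_collar [200.2 224.2] 0.53 [0.5656 0.1121 0.1834]
red_pin_tip [278.7 226.7] 0.81 [0.6144 0.109  0.1374]
red_pin_tip [277. 224.] 0.21 [0.6127 0.1107 0.1374]
slot [275.3 212.7] 0.76 [0.6124 0.1046 0.085 ]
scene red_pin_tip [296.4 241.3] 0.44
scene red_pin_collar [294.  230.7] 0.61
side red_pin_tip [284.7 170.6] 0.55
side red_pin_collar [283.8 154.7] 0.7
red_pin_tip [0.622  0.1123 0.1321] 1.82
red_pin_collar [0.6207 0.1065 0.1789] 0.08
```

>>> carry_out([
  {"x": 0,"y": 0,"z": 1.0,"rx": 0,"ry": 0,"rz": 0,"grip": 0},
  {"x": 0,"y": 0,"z": 1.0,"rx": 0,"ry": 0,"rz": 0,"grip": 0},
  {"x": 0,"y": 0,"z": 1.0,"rx": 0,"ry": 0,"rz": 0,"grip": 0},
  {"x": 0,"y": 0,"z": 0.8,"rx": 0,"ry": 0,"rz": 0,"grip": 0},
  {"x": 0,"y": 0,"z": 0,"rx": 0,"ry": 0,"rz": 0,"grip": 0},
  {"x": 0,"y": 0,"z": 0,"rx": 0,"ry": 0,"rz": 0,"grip": 0},
])

```text
clock: 19.93
tool_pos: [0.6136, 0.1055, 0.1539]
orientation: [-3.141, 0.002, 0.269]
force: [-0.2, 0.2, -0.0]
finger_gap: 0.017
```

```bash
python3 - <<'E'
from meas import *
s=ctrl.sense(); im=viewer.grab_frame("wrist"); cv2.imwrite(f"pics/w12.png",im[:,:,::-1])
print({k:np.round(s[k],4).tolist() for k in["clock","tool_pos","orientation","force","finger_gap"]})
zt=s["tool_pos"][2]
for t,z in [("red_pin_tip",zt-.057),("slot",ZB)]:
    for a in models.pinpoint(t,"wrist")[:2]: print(t,np.round(a["at"],1),round(a["confidence"],2),atz("wrist",a["at"],z,s).round(4))
p=proj("wrist",[[*s["tool_pos"][:2],zt-.057],[.6147,.1039,ZB]],s);print(p)
cv2.imwrite("pics/crop12.png",cv2.resize(im[140:290,180:380,::-1],None,fx=4,fy=4,interpolation=cv2.INTER_CUBIC))
E
```

```text
{'clock': 19.9333, 'tool_pos': [0.6136, 0.1055, 0.1539], 'orientation': [-3.141, 0.0021, 0.2691], 'force': [-0.209, 0.2023, -0.0415], 'finger_gap': 0.017}
red_pin_tip [275.9 225.1] 0.91 [0.6112 0.1065 0.0969]
slot [279.1 225. ] 0.74 [0.6144 0.1036 0.085 ]
[[278.75348141 227.21391637]
 [279.63326377 224.6904956 ]]
```

View pics/crop12.png

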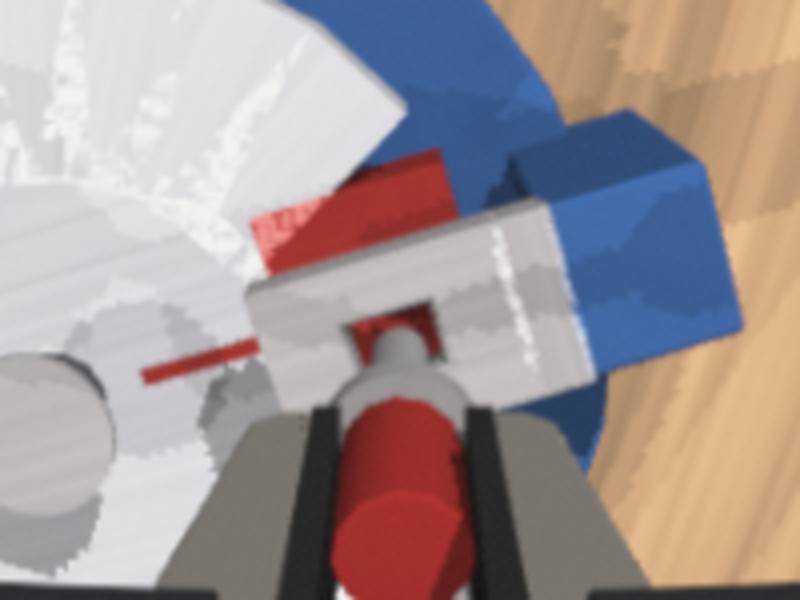

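```bash
python3 - <<'E'
from meas import *
s=dict(tool_pos=np.array([.6136,.1055,.1539]),orientation=np.array([-3.141,.0021,.2691]))
R=Ro.from_euler("xyz",s["orientation"]).as_matrix()
g=lambda p:((p-np.array([180,140]))*4).round(0)
def T(x,y,z): return s["tool_pos"]+R@np.array([x,y,-z])
for y in (0,-.002):
    for lab,q in [("tip",(0,y,-.057)),("tip far",(0,y-.002,-.057)),("shank far top of taper",(0,y-.005,-.051)),("collar under far",(0,y-.012,-.011)),("collar top far",(0,y-.012,-.005)),("headtop c",(0,y,.029)),("headtop far",(0,y-.009,.029)),("headtop near",(0,y+.009,.029))]:
        print(y,lab,g(proj("wrist",T(*q),s)[0]))
# slot outline at ZB
for yaw in (.57,):
  u=np.array([np.cos(yaw),np.sin(yaw)]);v=np.array([-u[1],u[0]])
  for a,b in[(-1,1),(1,1),(1,-1),(-1,-1)]:
    for c in [(.6147,.1039)]: print("slot corner",a,b,g(proj("wrist",[*(np.array(c)+a*.0085*u+b*.0065*v),ZB],s)[0]))
  for a,b in[(.055,.018),(.055,-.018),(.146-.034,.018)]: print("bridge",a,b,g(proj("wrist",[*(np.array([.6147,.1039])+(a-.08)*u+b*v),ZB],s)[0]))
E
```

```text
0 tip [394. 349.]
0 tip far [394. 338.]
0 shank far top of taper [394. 332.]
0 collar under far [393. 367.]
0 collar top far [393. 381.]
0 headtop c [391. 566.]
0 headtop far [391. 499.]
0 headtop near [392. 630.]
-0.002 tip [394. 338.]
-0.002 tip far [394. 328.]
-0.002 shank far top of taper [394. 321.]
-0.002 collar under far [393. 354.]
-0.002 collar top far [393. 367.]
-0.002 headtop c [391. 552.]
-0.002 headtop far [391. 484.]
-0.002 headtop near [392. 616.]
slot corner -1 1 [346. 321.]
slot corner 1 1 [431. 295.]
slot corner 1 -1 [451. 357.]
slot corner -1 -1 [367. 382.]
bridge 0.055 0.018 [246. 290.]
bridge 0.055 -0.018 [305. 457.]
bridge 0.11199999999999999 0.018 [533. 203.]
```

>>> carry_out([
  {"x": -0.06,"y": 0.38,"z": 0,"rx": 0,"ry": 0,"rz": 0,"grip": 0},
  {"x": 0,"y": 0,"z": 0.4,"rx": 0,"ry": 0,"rz": 0,"grip": 0},
  {"x": 0,"y": 0,"z": 0.4,"rx": 0,"ry": 0,"rz": 0,"grip": 0},
  {"x": 0,"y": 0,"z": 0.3,"rx": 0,"ry": 0,"rz": 0,"grip": 0},
  {"x": 0,"y": 0,"z": 0.2,"rx": 0,"ry": 0,"rz": 0,"grip": 0},
  {"x": 0,"y": 0,"z": 0.2,"rx": 0,"ry": 0,"rz": 0,"grip": 0},
  {"x": 0,"y": 0,"z": 0.2,"rx": 0,"ry": 0,"rz": 0,"grip": 0},
])

```text
clock: 20.67
tool_pos: [0.6147, 0.1016, 0.1378]
orientation: [-3.142, 0.0, 0.269]
force: [0.4, 0.1, -1.4]
finger_gap: 0.0173
```

>>> carry_out([
  {"x": 0,"y": 0,"z": 0.2,"rx": 0,"ry": 0,"rz": 0,"grip": 0},
  {"x": 0,"y": 0,"z": 0.2,"rx": 0,"ry": 0,"rz": 0,"grip": 0},
  {"x": 0,"y": 0,"z": 0.2,"rx": 0,"ry": 0,"rz": 0,"grip": 0},
  {"x": 0,"y": 0,"z": 0.2,"rx": 0,"ry": 0,"rz": 0,"grip": 0},
])

```text
clock: 21.0
tool_pos: [0.6148, 0.1016, 0.13]
orientation: [3.142, -0.0, 0.269]
force: [0.7, 0.5, -1.9]
finger_gap: 0.0171
```

>>> carry_out([
  {"x": 0,"y": 0,"z": 0.25,"rx": 0,"ry": 0,"rz": 0,"grip": 0},
  {"x": 0,"y": 0,"z": 0.25,"rx": 0,"ry": 0,"rz": 0,"grip": 0},
  {"x": 0,"y": 0,"z": 0.25,"rx": 0,"ry": 0,"rz": 0,"grip": 0},
  {"x": 0,"y": 0,"z": 0.25,"rx": 0,"ry": 0,"rz": 0,"grip": 0},
  {"x": 0,"y": 0,"z": 0.2,"rx": 0,"ry": 0,"rz": 0,"grip": 0},
])

```text
clock: 21.42
tool_pos: [0.6147, 0.1016, 0.1177]
orientation: [-3.142, 0.0, 0.269]
force: [1.2, -0.3, -1.5]
finger_gap: 0.017
```

>>> carry_out([
  {"x": 0,"y": 0,"z": 0.15,"rx": 0,"ry": 0,"rz": 0,"grip": 0},
  {"x": 0,"y": 0,"z": 0.15,"rx": 0,"ry": 0,"rz": 0,"grip": 0},
  {"x": 0,"y": 0,"z": 0.1,"rx": 0,"ry": 0,"rz": 0,"grip": 0},
  {"x": 0,"y": 0,"z": 0.1,"rx": 0,"ry": 0,"rz": 0,"grip": 0},
  {"x": 0,"y": 0,"z": 0.1,"rx": 0,"ry": 0,"rz": 0,"grip": 0},
])

```text
clock: 21.83
tool_pos: [0.6148, 0.1016, 0.1121]
orientation: [3.142, -0.0, 0.269]
force: [-0.1, 0.7, -0.6]
finger_gap: 0.0174
```

>>> carry_out([
  {"x": 0,"y": 0,"z": 0.1,"rx": 0,"ry": 0,"rz": 0,"grip": 0},
  {"x": 0,"y": 0,"z": 0.1,"rx": 0,"ry": 0,"rz": 0,"grip": 0},
  {"x": 0,"y": 0,"z": 0.1,"rx": 0,"ry": 0,"rz": 0,"grip": 0},
  {"x": 0,"y": 0,"z": 0.1,"rx": 0,"ry": 0,"rz": 0,"grip": 0},
])

```text
clock: 22.17
tool_pos: [0.6148, 0.1016, 0.108]
orientation: [3.142, -0.0, 0.269]
force: [0.2, -0.9, -1.1]
finger_gap: 0.0175
```

>>> carry_out([
  {"x": 0,"y": 0,"z": 0.2,"rx": 0,"ry": 0,"rz": 0,"grip": 0},
  {"x": 0,"y": 0,"z": 0.2,"rx": 0,"ry": 0,"rz": 0,"grip": 0},
  {"x": 0,"y": 0,"z": 0.2,"rx": 0,"ry": 0,"rz": 0,"grip": 0},
  {"x": 0,"y": 0,"z": 0.2,"rx": 0,"ry": 0,"rz": 0,"grip": 0},
])

```text
clock: 22.5
tool_pos: [0.6147, 0.1016, 0.0998]
orientation: [-3.142, 0.0, 0.269]
force: [-0.5, 0.1, -0.9]
finger_gap: 0.0173
```

>>> carry_out([
  {"x": 0,"y": 0,"z": 0.05,"rx": 0,"ry": 0,"rz": 0,"grip": 0},
  {"x": 0,"y": 0,"z": 0.05,"rx": 0,"ry": 0,"rz": 0,"grip": 0},
  {"x": 0,"y": 0,"z": 0.05,"rx": 0,"ry": 0,"rz": 0,"grip": 0},
  {"x": 0,"y": 0,"z": 0.05,"rx": 0,"ry": 0,"rz": 0,"grip": 0},
])

```text
clock: 22.83
tool_pos: [0.6148, 0.1016, 0.0991]
orientation: [3.142, 0.0, 0.269]
force: [-4.8, -1.0, 8.5]
finger_gap: 0.0174
```

>>> carry_out([
  {"x": 0,"y": 0,"z": 0,"rx": 0,"ry": 0,"rz": 0,"grip": 10},
  {"x": 0,"y": 0,"z": 0,"rx": 0,"ry": 0,"rz": 0,"grip": 40},
  {"x": 0,"y": 0,"z": 0,"rx": 0,"ry": 0,"rz": 0,"grip": 45},
  {"x": 0,"y": 0,"z": 0,"rx": 0,"ry": 0,"rz": 0,"grip": 45},
  {"x": 0,"y": 0,"z": 0,"rx": 0,"ry": 0,"rz": 0,"grip": 45},
])

```text
clock: 23.25
tool_pos: [0.6148, 0.1016, 0.0979]
orientation: [-3.142, -0.0, 0.269]
force: [-0.5, 0.0, 0.2]
finger_gap: 0.0403
```

```bash
python3 - <<'E'
from meas import *
s=ctrl.sense();print({k:np.round(s[k],4).tolist() for k in["clock","tool_pos","force","finger_gap"]})
O={"red_pin_collar":[],"slot":[]}
for n in ["scene","side","wrist"]:
    im=viewer.grab_frame(n); cv2.imwrite(f"pics/{n}13.png",im[:,:,::-1])
    for t in O:
        r=models.pinpoint(t,n)
        if r: O[t].append((n,r[0]["at"],s)); print(n,t,np.round(r[0]["at"],1),round(r[0]["confidence"],2))
    # head blob
    m=red(im);k,l,st,c=cv2.connectedComponentsWithStats(m.astype(np.uint8)); print([(st[i].tolist(),c[i].round(1).tolist()) for i in range(1,k) if 80<st[i,4]<6000])
    if n!="wrist":
        for zc in (.088,.093,.098): print(zc,"pred headtop",proj(n,[.6147,.1025,zc+.04])[0].round(1),"collar",proj(n,[.6147,.1025,zc])[0].round(1))
for t in O: 
    if len(O[t])>1: X,e=tri(O[t]); print(t,X.round(4),round(e,2))
E
```

```text
{'clock': 23.25, 'tool_pos': [0.6148, 0.1016, 0.0979], 'force': [-0.4783, 0.0145, 0.1967], 'finger_gap': 0.0403}
scene red_pin_collar [293.5 247.3] 0.6
scene slot [293.  247.4] 0.58
[([0, 0, 65, 125, 5669], [24.2, 60.5]), ([188, 0, 78, 28, 1012], [221.2, 8.4]), ([503, 255, 13, 11, 104], [508.6, 259.6]), ([550, 257, 10, 11, 91], [555.1, 262.0])]
0.088 pred headtop [294.  238.6] collar [293.5 246.1]
0.093 pred headtop [294.1 237.6] collar [293.6 245.2]
0.098 pred headtop [294.2 236.7] collar [293.7 244.3]
side red_pin_collar [283.1 201. ] 0.64
side slot [280.3 191.1] 0.57
[([279, 172, 8, 15, 84], [281.7, 178.8]), ([273, 196, 20, 8, 81], [282.0, 199.6]), ([513, 273, 47, 49, 1565], [540.7, 293.8])]
0.088 pred headtop [282.  174.1] collar [281.7 187.6]
0.093 pred headtop [282.  172.3] collar [281.7 186. ]
0.098 pred headtop [282.  170.6] collar [281.8 184.3]
wrist red_pin_collar [280.7 248.2] 0.78
[([239, 185, 58, 39, 1054], [270.0, 203.9]), ([263, 241, 35, 54, 1473], [280.4, 268.3])]
red_pin_collar [0.6179 0.0928 0.0585] 3.49
slot [0.6125 0.1015 0.0782] 0.75
```

>>> carry_out([
  {"x": 0,"y": 0,"z": -0.5,"rx": 0,"ry": 0,"rz": 0,"grip": 45},
  {"x": 0,"y": 0,"z": -1.5,"rx": 0,"ry": 0,"rz": 0,"grip": 45},
  {"x": 0,"y": 0,"z": -2.5,"rx": 0,"ry": 0,"rz": 0,"grip": 45},
  {"x": 0,"y": 0,"z": -2.5,"rx": 0,"ry": 0,"rz": 0,"grip": 45},
  {"x": 2.3,"y": -0.8,"z": 0,"rx": 0,"ry": 0,"rz": 0,"grip": 0},
  {"x": 2.3,"y": -0.9,"z": 0,"rx": 0,"ry": 0,"rz": 0,"grip": 0},
  {"x": 0,"y": 0,"z": 0,"rx": 0,"ry": 0,"rz": 0,"grip": 0},
  {"x": 0,"y": 0,"z": 0,"rx": 0,"ry": 0,"rz": 0,"grip": 0},
  {"x": 0,"y": 0,"z": 0,"rx": 0,"ry": 0,"rz": 0,"grip": 0},
  {"x": 0,"y": 0,"z": 0,"rx": 0,"ry": 0,"rz": 0,"grip": 0},
])

```text
clock: 24.53
tool_pos: [0.6539, 0.1297, 0.1679]
orientation: [-3.142, 0.001, 0.269]
force: [-0.0, 0.7, -0.0]
finger_gap: 0.0033
```

>>> carry_out([
  {"x": 0,"y": 0,"z": 2.0,"rx": 0,"ry": 0,"rz": 0,"grip": 0},
  {"x": 0,"y": 0,"z": 2.0,"rx": 0,"ry": 0,"rz": 0,"grip": 0},
  {"x": 0,"y": 0,"z": 1.5,"rx": 0,"ry": 0,"rz": 0,"grip": 0},
  {"x": 0,"y": 0,"z": 1.0,"rx": 0,"ry": 0,"rz": 0,"grip": 0},
  {"x": 0,"y": 0,"z": 0.6,"rx": 0,"ry": 0,"rz": 0,"grip": 0},
  {"x": 0,"y": 0,"z": 0.2,"rx": 0,"ry": 0,"rz": 0,"grip": 0},
  {"x": 0,"y": 0,"z": 0,"rx": 0,"ry": 0,"rz": 0,"grip": 0},
])

```text
clock: 25.12
tool_pos: [0.6546, 0.13, 0.0953]
orientation: [-3.142, 0.0, 0.269]
force: [-0.0, -0.6, 0.3]
finger_gap: 0.0005
```

Now feel for the bridge top in 1.5 mm calls.

>>> carry_out([
  {"x": 0,"y": 0,"z": 0.2,"rx": 0,"ry": 0,"rz": 0,"grip": 0},
  {"x": 0,"y": 0,"z": 0.1,"rx": 0,"ry": 0,"rz": 0,"grip": 0},
  {"x": 0,"y": 0,"z": 0.1,"rx": 0,"ry": 0,"rz": 0,"grip": 0},
  {"x": 0,"y": 0,"z": 0.1,"rx": 0,"ry": 0,"rz": 0,"grip": 0},
])

```text
clock: 25.45
tool_pos: [0.6549, 0.1302, 0.0906]
orientation: [3.141, -0.001, 0.269]
force: [0.4, -0.3, 0.0]
finger_gap: 0.0009
```

>>> carry_out([
  {"x": 0,"y": 0,"z": 0.04,"rx": 0,"ry": 0,"rz": 0,"grip": 0},
  {"x": 0,"y": 0,"z": 0.04,"rx": 0,"ry": 0,"rz": 0,"grip": 0},
  {"x": 0,"y": 0,"z": 0.04,"rx": 0,"ry": 0,"rz": 0,"grip": 0},
])

```text
clock: 25.7
tool_pos: [0.6546, 0.1302, 0.0889]
orientation: [3.142, -0.0, 0.269]
force: [0.5, -0.8, -0.4]
finger_gap: 0.0004
```

>>> carry_out([
  {"x": 0,"y": 0,"z": 0.04,"rx": 0,"ry": 0,"rz": 0,"grip": 0},
  {"x": 0,"y": 0,"z": 0.04,"rx": 0,"ry": 0,"rz": 0,"grip": 0},
  {"x": 0,"y": 0,"z": 0.04,"rx": 0,"ry": 0,"rz": 0,"grip": 0},
])

```text
clock: 25.95
tool_pos: [0.6547, 0.1302, 0.0885]
orientation: [3.141, -0.0, 0.269]
force: [-3.5, -0.8, 7.3]
finger_gap: 0.0008
```

>>> carry_out([
  {"x": 0,"y": 0,"z": -0.3,"rx": 0,"ry": 0,"rz": 0,"grip": 0},
  {"x": 0,"y": 0,"z": -2.0,"rx": 0,"ry": 0,"rz": 0,"grip": 0},
  {"x": 0,"y": 0,"z": -3.5,"rx": 0,"ry": 0,"rz": 0,"grip": 0},
  {"x": 0,"y": 0,"z": -3.5,"rx": 0,"ry": 0,"rz": 0,"grip": 0},
  {"x": 0,"y": 1.5,"z": -2.0,"rx": 0,"ry": 0,"rz": 0,"grip": 0},
  {"x": 0,"y": 3.0,"z": 0,"rx": 0,"ry": 0,"rz": 0,"grip": 0},
  {"x": 0,"y": 1.5,"z": 0,"rx": 0,"ry": 0,"rz": 0,"grip": 0},
  {"x": 0,"y": 0,"z": 0,"rx": 0,"ry": 0,"rz": 0,"grip": 0},
  {"x": 0,"y": 0,"z": 0,"rx": 0,"ry": 0,"rz": 0,"grip": 0},
])

```text
clock: 26.7
tool_pos: [0.6698, 0.072, 0.199]
orientation: [-3.14, 0.003, 0.267]
force: [0.2, 0.3, -0.6]
finger_gap: 0.0005
```

```bash
python3 - <<'E'
from meas import *
s=ctrl.sense(); im=viewer.grab_frame("wrist"); cv2.imwrite("pics/w14.png",im[:,:,::-1])
print({k:np.round(s[k],4).tolist() for k in["clock","tool_pos","force","finger_gap"]})
for t in ("red_pin_collar","slot"):
    for a in models.pinpoint(t,"wrist")[:1]: print(t,np.round(a["at"],1),round(a["confidence"],2),atz("wrist",a["at"],.0885,s).round(4))
m=red(im);k,l,st,c=cv2.connectedComponentsWithStats(m.astype(np.uint8)); print([(st[i].tolist(),c[i].round(1).tolist()) for i in range(1,k) if 80<st[i,4]<6000])
h=proj("wrist",[[.6147,.1025,.0885+.04],[.6147,.1025,.0885+.006]],s);print("pred head top, base",h)
print(ctrl.job_done())
E
```

```text
{'clock': 26.7, 'tool_pos': [0.6698, 0.072, 0.199], 'force': [0.1767, 0.305, -0.6408], 'finger_gap': 0.0005}
red_pin_collar [227.6 159.4] 0.64 [0.6148 0.1031 0.0885]
slot [226.7 156.3] 0.79 [0.6133 0.1056 0.0885]
[([205, 126, 39, 18, 172], [227.1, 133.1]), ([211, 152, 26, 24, 456], [223.2, 163.2]), ([229, 173, 29, 10, 99], [244.0, 178.0]), ([411, 329, 84, 47, 2229], [454.1, 352.4])]
pred head top, base [[218.81865485 165.6913872 ]
 [226.2312121  160.82634139]]
the job is handed in; nothing more can be done
None
```

The red pin is through the slot into the pulley's hole with its collar on the bridge. I let go of it and handed the job in at about 27 s of the 72 s allowed.

- **Braking:** I stopped the coasting pulley with a light touch of the closed fingertips, 1.7 to 3.8 N against the 15 N limit. Two gentle drags then brought its hole under the slot. I let go, and a wrist picture from above showed the hole within about 1 mm of the slot's centre, with the pulley at rest.
- **Pin:** The tip passed the slot and went about 14.5 mm into the disc with no noticeable force. It then stopped firmly at 8.5 N, and I released it.

**Last checks**
- The collar's underside came out at about 88.3 mm. Touching the bridge top with the fingertips gave about 88.5 mm, so the collar is seated. The picture-based estimates had put the bridge 2 to 5 mm lower, which is why I felt for it.
- The last wrist picture put the collar at (0.6148, 0.1031), in agreement with the slot position I had measured. The gripper was clear of everything. The picture networks were off by up to a few millimetres, and a three-camera fix on the collar just after release disagreed badly (height 58 mm), so I ignored it in favour of the touch measurements.
- I never touched the blue pin, multimeter, screwdriver or bearing ring, but I did not re-measure their positions at the end. The last wrist picture was checked by numbers only, because I had used all 12 picture views.

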